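Find the full screw carton by weight

ROBOT

A 6-joint arm with a two-finger parallel gripper is mounted at the origin on a cart in front of the work surface, level with it; the furniture and walls round the work are solid. World frame = base frame: x ahead of the robot, y to its left, z up, the work surface at z = 0. Lengths are in mm, angles in degrees, forces in N, time in s.
With the tool pointing down it reaches from about 325 to 875 mm from the base axis. Payload 4.4 kg.
Tool frame: the origin (TCP) lies midway between the tips of the shut fingers; the grasp point (between the pads) lies 19 mm behind it; z points along the fingers, y is the line along which they close (so a half turn about z gives the same grasp; the last joint's range is limited). The gripper opens to 85 mm and grips with 20 to 120 N. Pads are 22 mm wide; open, the fingers measure 114 mm over their backs; the gripper's body (76 mm by 85 mm) begins 54 mm behind the grasp point. The pads swing forward as they close: fully open they stand 13 mm farther back than shut.
Start: joints at [-8.623, 11.837, 88.321, -0, 79.842, -8.623], TCP at [575.002, -0.012, 231.282] pointing down, gripper open.
Joint ranges: [-156.59, 156.59], [-49.26, 127.26], [12.9, 141.05], [-63.56, 243.56], [4.71, 150.69], [-161.64, 161.64]. Speed limits (degrees/s): [159.86, 159.86, 180, 180, 180, 180].

INTERFACE

Orientations are given as [roll, pitch, yaw] about the fixed x, y, z axes, in that order (R = Rz(yaw) Ry(pitch) Rx(roll)).
In Python, from bench import * gives the robot as it stands. The module is installed in compiled form; this text tells all that it offers.
- The arm moves only by the shell command python3 -m handwheel 'ROWS' [FORCE]. ROWS is JSON, a list of rows, each an object of numbers: "rx", "ry", "rz": the turn, a rotation vector about the tool's x, y, z as a fraction of full scale; "tx", "ty", "tz": the shift along the tool's x, y, z as a fraction of full scale; "fingers": the gripper's target within -1 to 1 (fully open at 1, half-way at 0, shut at -1). In form: [{"rx": .., "ry": .., "rz": .., "tx": .., "ty": .., "tz": .., "fingers": ..}, ...]. A call has 1 to 12 rows; each row is the pose to reach, as a shift and turn from the pose commanded when the call began, along the tool's axes at that moment; what a row does not reach only later rows make up. Full scale, the value 1, is 200 mm for a shift and 2 rad for a turn. A row lasts 1/10 s, in which the tool goes at most 50 mm and 8.59 degrees, less where a joint would pass 70% of its speed; a pose out of reach is approached as far as the arm can. A call with a number of a shift or a turn outside -1 to 1 is refused whole. A call with a gripper value outside its range is refused whole. The fingers move at their own pace and stop on an object; FORCE is the grip in N (left out, the last holds). Time passes only in rows, so rows that repeat a pose let the fingers close. It gives the time, the measured TCP pose, the force, the opening and the grip force at its end, in the units of the state.
- state(): the state, without advancing time (a new reading comes with each control period).
- get_image(name): name is "scene" or "side" or "wrist"; returns a dict with "color" (400x640x3 uint8, blue, green, red), "K" (3x3 intrinsics, pixels), "distortion" ([k1, k2, p1, p2, k3] as OpenCV has them; the pictures are not rectified), "R" (3x3) and "t" (3): a world point X has camera coordinates R X + t; the wrist camera has in their place "hand_eye" (4x4, takes a point from camera to tool coordinates, whose origin is the TCP and whose axes are the flange's). Camera axes: x right, y down, z forward; pixel columns grow to the right and rows downward; lengths in mm; the calibration is good to about 2 mm. A picture is of the moment at which its call begins: read the wrist's pose just before it. There is no depth.
- job_done(): hands the job in; it is judged then, once.
The state is a dict: "clock": time; "joint_pos": joint angles; "dq": joint speeds; "joint_torque": joint torques, N m; "tcp_pos": TCP position; "tool_rot": TCP orientation; "contact_force": force on the tool from outside, world axes, zero at the start; "moment": the same for the moment, N m; "finger_gap": finger opening in mm; "gripper_force": force on a finger pad.
Only numpy, scipy, OpenCV 4.12 (cv2) and the standard library are available. Lean on these libraries where they do the work, as an engineer would, in place of code of your own. Each camera call takes 0.05 s, during which the arm holds its last target. There are 200 camera calls.

TASK

Three identical closed cartons lie in the sloping rack, and only one of them is still full of screws. Lift each carton to find the heaviest, set that one flat on its base in the black tray that stands in front of the rack, and leave the other two lying flat in their own bays of the rack as they were, behind the lip. Leave the glue bottle, the steel dish and the spanner alone.

Things in the scene. Friction and masses are not known exactly. Their poses are not given: they have to be found in the camera images.
- rack: fixed grey steel rack, 282 mm wide (y), three bays 91 mm apart on a 30 degree slope rising to its +x; origin on the bench under the slope's middle, z up. Dividers stand 38 mm proud with 5 mm beside a carton, so fingers fit only at its low and high faces. The low edge has a lip 5 mm thick, 10 mm proud, with open air in front; above each carton 45 mm of slope is free
- slope_mid (a point): point on the rack's slope in the middle of the middle bay, 65 mm above the bench; x points up the slope, y to the left bay, z square out of the slope (30 degrees from vertical, leaning to the robot)
- carton_a_center (a point): centre (half-way up) of a closed cardboard carton, 55 mm (its x) by 75 (its y) by 45 high (z, out of the lid). All three look alike; one, a different one each run, is full and over twice as heavy as either other; all are under 0.75 kg; contents can shift 2 mm. It starts in the right-hand (-y) bay, lying on the 30 degree slope with a 75 by 45 mm face against the lip
- carton_b_center (a point): centre (half-way up) of a closed cardboard carton, 55 mm (its x) by 75 (its y) by 45 high (z, out of the lid). All three look alike; one, a different one each run, is full and over twice as heavy as either other; all are under 0.75 kg; contents can shift 2 mm. It starts in the middle bay, lying on the 30 degree slope with a 75 by 45 mm face against the lip
- carton_c_center (a point): centre (half-way up) of a closed cardboard carton, 55 mm (its x) by 75 (its y) by 45 high (z, out of the lid). All three look alike; one, a different one each run, is full and over twice as heavy as either other; all are under 0.75 kg; contents can shift 2 mm. It starts in the left-hand (+y) bay, lying on the 30 degree slope with a 75 by 45 mm face against the lip
- tray: loose black open moulded tray on the bench in front of the rack, 146 mm (its x) by 94 mm (its y) and 27 mm high, walls 3 mm, floor 2 mm thick, inside 140 by 88 mm, 45 g; origin at the centre of its underside
- glue: bystander: small white glue bottle with red cap, 29 mm across, 110 mm tall, standing; origin at the centre of its underside
- dish: bystander: round steel dish, 74 mm across, 18 mm high; origin at the centre of its underside
- flat_spanner: bystander: flat steel spanner, 24 by 168 by 6 mm, lying to the right of the vise; origin at the centre of its underside
There are look-alikes about, which are no part of the job. Leave any pink look-alike of the part that bears carton_b_center alone.

How it is judged:
By the outcome, as a careful person would: the job done as asked, in the order asked, and still so for the second after the job is handed in, with the robot touching nothing.
It also fails if it takes over 72 s, if anything falls off the work surface, if the arm or the gripper's body presses on something with over 40 N, if the wrist force passes 120 N, or if a joint passes its speed limit or range.

## Working session

There is one attempt and no reset: what is moved stays moved. The work goes in short steps, Python scripts to look and compute and a shell command to move; the robot and the scene stay as the last step left them, time stands still between calls to the robot, and variables do not carry over. Pictures are saved under pics/ and viewed, at most 10 in all, crops included, and the job is handed in when it is done.

```bash
mkdir -p pics; cat > h.py <<'E'
from bench import *
import numpy as np, cv2
from scipy.spatial.transform import Rotation as Ro
E
python3 - <<'E'
from h import *
s=state();print({k:np.round(v,2).tolist() for k,v in s.items()})
for n in("scene","side"):
    i=get_image(n);cv2.imwrite(f"pics/{n}0.png",i["color"]);np.savez(f"{n}0.npz",**i)
    print(n,np.round(i["K"],1).tolist(),np.round(i["distortion"],3),np.round(-i["R"].T@i["t"]))
E
```

```text
{'clock': 0.0, 'joint_pos': [-8.62, 11.89, 88.41, -0.0, 79.84, -8.63], 'dq': [-0.09, 0.05, -0.01, -0.05, -0.02, -0.01], 'joint_torque': [0.0, -38.3, -29.16, -0.0, 0.01, 0.0], 'tcp_pos': [574.23, 0.12, 230.1], 'tool_rot': [-179.87, -0.02, 90.01], 'contact_force': [-0.55, -0.76, 0.05], 'moment': [0.03, 0.02, 0.05], 'gripper_force': 0.0, 'finger_gap': 85.38}
scene [[402.6, 0.0, 317.0], [0.0, 402.6, 200.1], [0.0, 0.0, 1.0]] [-0.02  0.    0.    0.    0.  ] [ 74. 868. 579.]
side [[385.9, 0.0, 321.9], [0.0, 385.9, 198.2], [0.0, 0.0, 1.0]] [-0.009  0.     0.     0.     0.   ] [ 108. -650.  536.]
```

View pics/scene0.png

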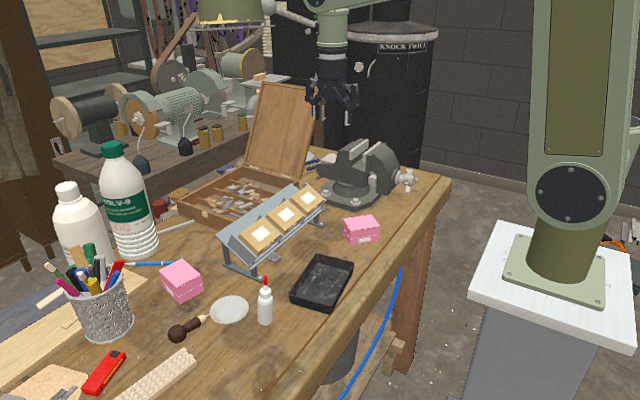

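View pics/side0.png

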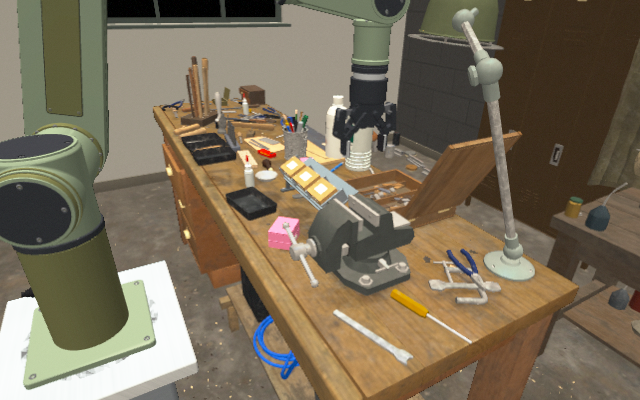

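Scene view: three tan cartons with white labels in the rack at about (261,235)=C, (287,215)=B and (309,196)=A. The pink look-alikes are at (361,229) and (181,280), the tray at (322,283), the dish at (229,310) and the glue at (265,303). I choose the three tan ones in the rack. Next is a close crop to confirm that and measure.

```bash
python3 - <<'E'
import cv2
a=cv2.imread("pics/scene0.png")[170:330,205:375];b=cv2.imread("pics/side0.png")[140:240,215:355]
a=cv2.resize(a,None,fx=3,fy=3,interpolation=cv2.INTER_CUBIC);b=cv2.resize(b,None,fx=2,fy=2,interpolation=cv2.INTER_CUBIC)
import numpy as np
c=np.zeros((480,800,3),np.uint8);c[:480,:510]=a;c[:200,515:795]=b;cv2.imwrite("pics/crop1.png",c)
E
```

```text
(no output)
```

View pics/crop1.png

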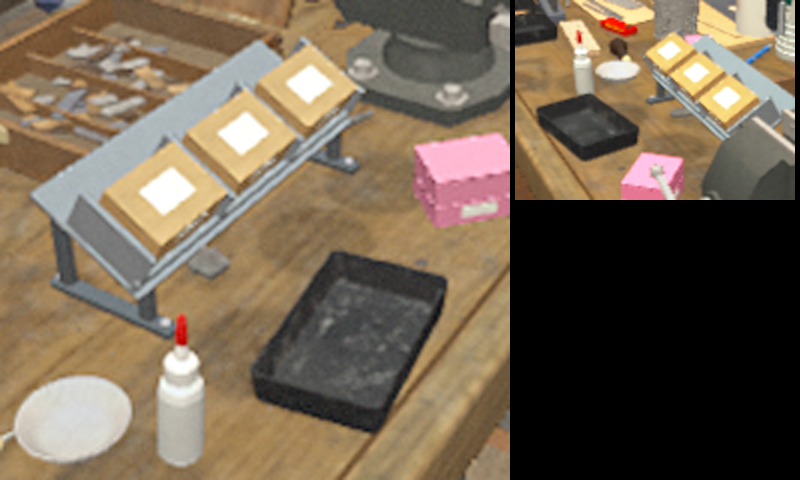

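```bash
cat >> h.py <<'E'
def ray(i,p):
    u=cv2.undistortPoints(np.array([[p]],float),np.array(i["K"]),np.array(i["distortion"]))[0,0]
    return -i["R"].T@i["t"], i["R"].T@np.r_[u,1]
def onz(i,p,z):
    c,d=ray(i,p);return c+d*(z-c[2])/d[2]
def tri(i,p,j,q):
    c,d=ray(i,p);e,f=ray(j,q);a=np.linalg.lstsq(np.c_[d,-f],e-c,rcond=None)[0]
    return (c+a[0]*d+e+a[1]*f)/2,np.linalg.norm(c+a[0]*d-e-a[1]*f)
E
python3 - <<'E'
from h import *
s=np.load("scene0.npz");d=np.load("side0.npz")
for n,p,q in(("C",(260.3,233.3),(292,164.5)),("B",(285.7,214.7),(306,176)),("A",(308.3,197.7),(321.5,189))):print(n,*tri(s,p,d,q))
for z,pts in((27,[(316,254.3),(353.7,265),(331.5,306),(290,295)]),):
  for p in pts:print("tray",onz(s,p,z).round(1))
for p in((515+1,1),):pass
for p in((538,106),(586,95),(638,126),(590,148)):print("trayside",onz(d,(215+(p[0]-515)/2,140+p[1]/2),27).round(1))
print("glue",onz(s,(205+181/3,170+455/3),0),"dish",onz(s,(205+73/3,170+410/3),18))
# rack feet/top edge ends
for p in((32,195),(262,42)):print("rack top edge px",onz(s,(205+p[0]/3,170+p[1]/3),130).round(1))
E
```

```text
C [555.7434245  334.13283351  98.16446156] 3.953454386436657
B [556.09364796 242.2220979   96.15772493] 4.853579227530243
A [554.78277529 148.83519981  96.0105446 ] 4.353607481122376
tray [463.8 257.6  27. ]
tray [374.1 247.6  27. ]
tray [353.5 378.5  27. ]
tray [438.1 394.9  27. ]
trayside [363.8 379.8  27. ]
trayside [439.6 384.2  27. ]
trayside [470.5 254.3  27. ]
trayside [388.7 224.7  27. ]
glue [454.00048083 455.88538467   0.        ] dish [525.55779395 474.76330151  18.        ]
rack top edge px [593.  421.2 130. ]
rack top edge px [588.5 164.4 130. ]
```

Crop: all three tan cartons lie label-up in the rack. Their labels are at scene px (260,233), (286,215) and (308,198), 92 mm apart in y, which matches the 91 mm bays. The tray is empty with its long axis about 100° from x. I'll go above the rack, tilted 30°, for a close look.

```bash
python3 -m handwheel '[{"tx":0.745,"ty":-0.4,"tz":0,"rx":-0.262,"fingers":1},{"tx":0.745,"ty":-0.485,"tz":0,"rx":-0.262,"fingers":1},{"tx":0.95,"ty":-0.485,"tz":0,"rx":-0.262,"fingers":1},{"tx":0.95,"ty":-0.485,"tz":0,"rx":-0.262,"fingers":1},{"tx":0.95,"ty":-0.485,"tz":0,"rx":-0.262,"fingers":1},{"tx":0.95,"ty":-0.485,"tz":0,"rx":-0.262,"fingers":1},{"tx":0.95,"ty":-0.485,"tz":0,"rx":-0.262,"fingers":1},{"tx":0.95,"ty":-0.485,"tz":0,"rx":-0.262,"fingers":1}]' 50
python3 - <<'E'
from h import *
s=state();i=get_image("wrist");cv2.imwrite("pics/w1.png",i["color"]);np.savez("w1.npz",tcp=s["tcp_pos"],rot=s["tool_rot"],**i)
print(np.round(i["hand_eye"],2),s["tcp_pos"],s["tool_rot"],s["joint_pos"],s["contact_force"])
E
```

```text
[[   0.     -0.97   -0.26   65.95]
 [   1.      0.      0.      1.12]
 [  -0.     -0.26    0.97 -143.02]
 [   0.      0.      0.      1.  ]] [5.74301873e+02 7.57484607e-02 2.30221475e+02] [-1.79879958e+02 -1.84850600e-02  8.99985935e+01] [-8.62504492e+00  1.18806661e+01  8.83975250e+01  2.81021987e-04
  7.98432652e+01 -8.62370767e+00] [ 0.34050279 -0.4419229   0.93691156]invalid input
```

View pics/w1.png

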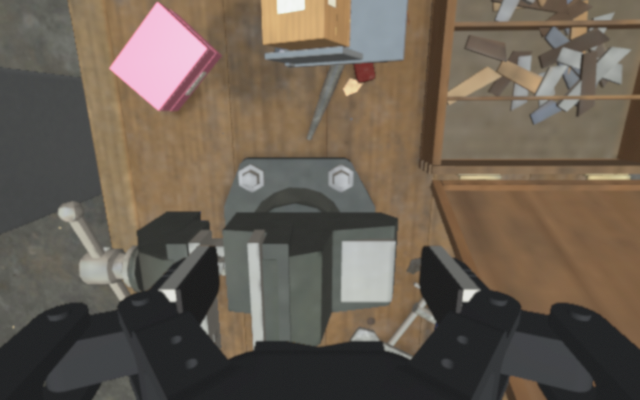

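The wrist picture is from the start pose, because the move was refused. It shows the vise, with the end of the rack at the top. Rows probably need every key, so I'll send it again complete.

```bash
python3 -m handwheel '[{"tx":0.745,"ty":-0.4,"tz":0,"rx":-0.262,"ry":0,"rz":0,"fingers":1},{"tx":0.745,"ty":-0.485,"tz":0,"rx":-0.262,"ry":0,"rz":0,"fingers":1},{"tx":0.95,"ty":-0.485,"tz":0,"rx":-0.262,"ry":0,"rz":0,"fingers":1},{"tx":0.95,"ty":-0.485,"tz":0,"rx":-0.262,"ry":0,"rz":0,"fingers":1},{"tx":0.95,"ty":-0.485,"tz":0,"rx":-0.262,"ry":0,"rz":0,"fingers":1},{"tx":0.95,"ty":-0.485,"tz":0,"rx":-0.262,"ry":0,"rz":0,"fingers":1},{"tx":0.95,"ty":-0.485,"tz":0,"rx":-0.262,"ry":0,"rz":0,"fingers":1},{"tx":0.95,"ty":-0.485,"tz":0,"rx":-0.262,"ry":0,"rz":0,"fingers":1}]' 50
python3 - <<'E'
from h import *
s=state();i=get_image("wrist");cv2.imwrite("pics/w2.png",i["color"]);np.savez("w2.npz",tcp=s["tcp_pos"],rot=s["tool_rot"],**i)
print(s["tcp_pos"],s["tool_rot"],s["joint_pos"],s["contact_force"])
E
```

```text
clock: 0.95
tcp_pos: [479.0, 189.0, 231.7]
tool_rot: [150.0, 0.0, 89.9]
contact_force: [0.0, -0.2, 0.4]
finger_gap: 85.0
gripper_force: 0.0
[479.00289891 189.03773668 231.65379432] [1.49957693e+02 6.36148233e-03 8.98953893e+01] [ 17.17235128 -12.01072968 117.30352528 -11.85227021  46.41626844
  23.29858724] [ 0.00804756 -0.22059864  0.38579993]
```

View pics/w2.png

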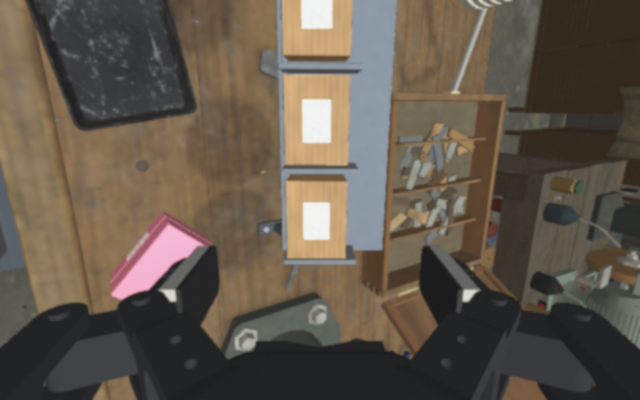

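```bash
cat >> h.py <<'E'
def wristcam(f):
    z=np.load(f);T=np.eye(4);T[:3,:3]=Ro.from_euler("xyz",z["rot"],degrees=True).as_matrix();T[:3,3]=z["tcp"]
    M=np.linalg.inv(T@z["hand_eye"]);return dict(K=z["K"],distortion=z["distortion"],R=M[:3,:3],t=M[:3,3])
E
python3 - <<'E'
from h import *
s=np.load("scene0.npz");d=np.load("side0.npz");w=wristcam("w2.npz")
S=dict(C=(260.3,233.3),B=(285.7,214.7),A=(308.3,197.7));D=dict(C=(292,164.5),B=(306,176),A=(321.5,189));W=dict(C=(317,11),B=(316,121),A=(316,221))
n=np.array([-.5,0,.866])
for k in"ABC":
    rs=[ray(s,S[k]),ray(d,D[k]),ray(w,W[k])]
    A=0;b=0
    for c,v in rs:
        P=np.eye(3)-np.outer(v,v)/(v@v);A=A+P;b=b+P@c
    x=np.linalg.solve(A,b);print(k,x.round(1),"base on slope",(x-45*n).round(1),"wrist+scene",tri(s,S[k],w,W[k]))
# lid edges in lid plane via B
x0=np.array([556,242,95.])
for p in((286,181),(347,181),(288,258),(346,258),(285,75),(350,75),(286,167),(350,167)):
    c,v=ray(w,p);X=c+v*((x0-c)@n)/(v@n);print(p,X.round(1),"u",((X-x0)@[.866,0,.5]).round(1))
for p in((195,105),(82,129),(166,0)):print("tray",onz(w,p,27).round(1))
E
```

```text
A [555.2 149.5  96. ] base on slope [577.7 149.5  57. ] wrist+scene (array([554.73148204, 149.23808179,  94.92802264]), np.float64(3.1754583452800187))
B [556.1 242.2  96.2] base on slope [578.6 242.2  57.2] wrist+scene (array([555.8825954 , 241.80026246,  94.36135834]), np.float64(2.1963277936557266))
C [556.3 330.9  97.6] base on slope [578.8 330.9  58.6] wrist+scene (array([559.18193723, 329.11733947,  92.31912405]), np.float64(0.6015313089302905))
(286, 181) [532.6 188.5  81.5] u -27.0
(347, 181) [581.  188.4 109.4] u 28.9
(288, 258) [532.5 111.5  81.4] u -27.1
(346, 258) [581.6 111.4 109.8] u 29.5
(285, 75) [534.  280.   82.3] u -25.4
(350, 75) [581.5 279.9 109.7] u 29.4
(286, 167) [532.9 201.5  81.7] u -26.7
(350, 167) [583.1 201.4 110.7] u 31.3
tray [469.3 255.5  27. ]
tray [382.6 236.8  27. ]
tray [454.9 337.9  27. ]
```

```bash
python3 -m handwheel '[{"tx":-0.2,"ty":0,"tz":0.2,"rx":0,"ry":0,"rz":0,"fingers":1},{"tx":-0.2,"ty":0,"tz":0.35,"rx":0,"ry":0,"rz":0,"fingers":1},{"tx":-0.2,"ty":0,"tz":0.5,"rx":0,"ry":0,"rz":0,"fingers":1},{"tx":-0.2,"ty":0,"tz":0.6,"rx":0,"ry":0,"rz":0,"fingers":1},{"tx":-0.2,"ty":0,"tz":0.65,"rx":0,"ry":0,"rz":0,"fingers":1},{"tx":-0.2,"ty":0,"tz":0.65,"rx":0,"ry":0,"rz":0,"fingers":1}]' 50
python3 - <<'E'
from h import *
s=state();i=get_image("wrist");cv2.imwrite("pics/w3.png",i["color"]);np.savez("w3.npz",tcp=s["tcp_pos"],rot=s["tool_rot"],**i)
s=state();print(s["tcp_pos"],s["tool_rot"],s["contact_force"])
E
```

```text
clock: 1.6
tcp_pos: [543.2, 148.6, 117.2]
tool_rot: [150.1, 0.0, 89.9]
contact_force: [-0.4, -0.0, 0.7]
finger_gap: 85.7
gripper_force: 0.0
[543.42724124 149.0877965  118.42361885] [1.50032234e+02 1.14974980e-02 8.99062550e+01] [ 0.59901011  0.31185669 -0.1511603 ]
```

View pics/w3.png

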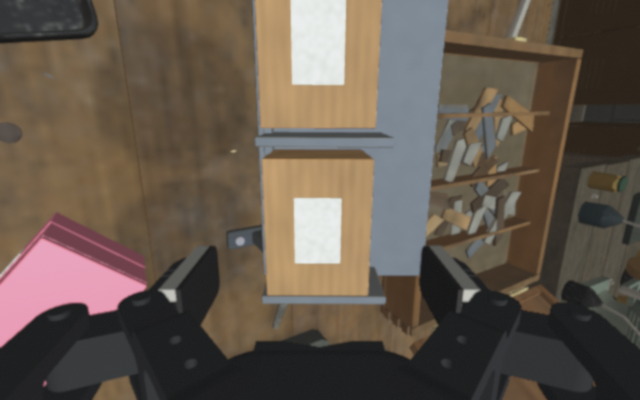

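```bash
python3 - <<'E'
from h import *
w=wristcam("w3.npz");n=np.array([-.5,0,.866])
for z in(91,93,95):
  x0=np.array([556,150,z])
  Xs=[]
  for p in((265,158),(371,158),(268,296),(369,296)):
    c,v=ray(w,p);Xs.append(c+v*((x0-c)@n)/(v@n))
  Xs=np.array(Xs);u=(Xs-x0)@[.866,0,.5];print(z,Xs.mean(0).round(1),u.round(1),Xs[:,1].round(1))
E
```

```text
91 [558.5 148.5  92.4] [-24.5  30.2 -26.2  32.1] [188.6 188.6 108.4 108.4]
93 [557.6 149.2  94. ] [-25.2  28.9 -26.9  30.8] [188.9 188.8 109.5 109.5]
95 [556.8 149.8  95.5] [-25.9  27.6 -27.6  29.6] [189.1 189.1 110.6 110.6]
```

```bash
python3 -m handwheel '[{"tx":0,"ty":0.01,"tz":0.1,"rx":0,"ry":0,"rz":0,"fingers":1},{"tx":0,"ty":0.01,"tz":0.2,"rx":0,"ry":0,"rz":0,"fingers":1},{"tx":0,"ty":0.01,"tz":0.27,"rx":0,"ry":0,"rz":0,"fingers":1},{"tx":0,"ty":0.01,"tz":0.314,"rx":0,"ry":0,"rz":0,"fingers":1},{"tx":0,"ty":0.01,"tz":0.314,"rx":0,"ry":0,"rz":0,"fingers":1},{"tx":0,"ty":0.01,"tz":0.314,"rx":0,"ry":0,"rz":0,"fingers":1}]' 50
python3 -c "
from h import *
s=state();print({k:np.round(s[k],2) for k in('tcp_pos','contact_force','moment','finger_gap')})"
```

```text
clock: 2.25
tcp_pos: [576.6, 150.1, 66.3]
tool_rot: [149.9, -0.0, 90.0]
contact_force: [0.1, 0.3, -0.3]
finger_gap: 85.2
gripper_force: 0.0
{'tcp_pos': array([576.57, 150.11,  66.31]), 'contact_force': array([ 0.05,  0.31, -0.29]), 'moment': array([-0.02,  0.29, -0.04]), 'finger_gap': np.float64(85.19)}
```

```bash
python3 -m handwheel '[{"tx":0,"ty":0,"tz":0,"rx":0,"ry":0,"rz":0,"fingers":0},{"tx":0,"ty":0,"tz":0,"rx":0,"ry":0,"rz":0,"fingers":-0.3},{"tx":0,"ty":0,"tz":0,"rx":0,"ry":0,"rz":0,"fingers":-0.3},{"tx":0,"ty":0,"tz":0,"rx":0,"ry":0,"rz":0,"fingers":-0.3},{"tx":0,"ty":0,"tz":0,"rx":0,"ry":0,"rz":0,"fingers":-0.3},{"tx":0,"ty":0,"tz":0,"rx":0,"ry":0,"rz":0,"fingers":-0.3}]' 50
```

```text
clock: 2.85
tcp_pos: [575.5, 150.0, 65.7]
tool_rot: [150.0, 0.0, 90.0]
contact_force: [-5.6, -0.4, 5.7]
finger_gap: 54.6
gripper_force: 53.0
```

```bash
python3 -m handwheel '[{"tx":0,"ty":0,"tz":-0.03,"rx":0,"ry":0,"rz":0,"fingers":-0.3},{"tx":0,"ty":0,"tz":-0.08,"rx":0,"ry":0,"rz":0,"fingers":-0.3},{"tx":0,"ty":0,"tz":-0.13,"rx":0,"ry":0,"rz":0,"fingers":-0.3},{"tx":0,"ty":0,"tz":-0.13,"rx":0,"ry":0,"rz":0,"fingers":-0.3},{"tx":0,"ty":0,"tz":-0.13,"rx":0,"ry":0,"rz":0,"fingers":-0.3},{"tx":0,"ty":0,"tz":-0.13,"rx":0,"ry":0,"rz":0,"fingers":-0.3},{"tx":0,"ty":0,"tz":-0.13,"rx":0,"ry":0,"rz":0,"fingers":-0.3}]'
python3 - <<'E'
from h import *
f=[]
for k in range(6):
    get_image("side");f.append(state()["contact_force"])
print(np.mean(f,0),np.std(f,0))
i=get_image("side");cv2.imwrite("pics/s4.png",cv2.resize(i["color"][120:250,210:370],None,fx=4,fy=4))
E
```

```text
clock: 3.55
tcp_pos: [563.0, 149.9, 87.5]
tool_rot: [150.0, 0.0, 90.0]
contact_force: [-0.2, -0.1, -1.0]
finger_gap: 54.1
gripper_force: 53.0
[-0.20461836 -0.08907332 -1.84179259] [0.48859214 0.32990672 0.41211233]
```

View pics/s4.png

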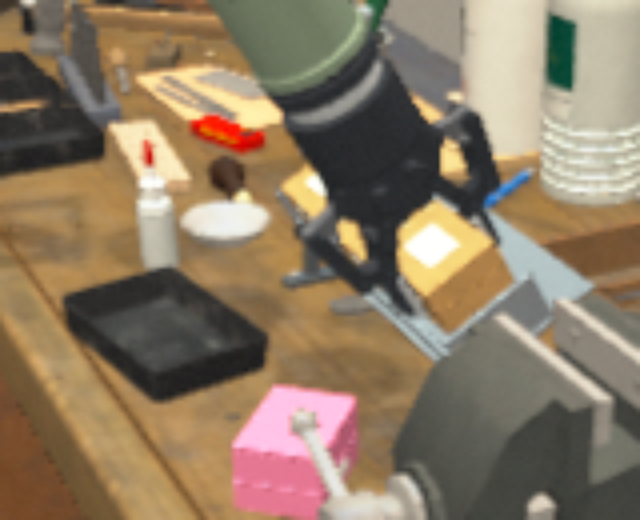

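A is clear of the rack and weighs about 1.8 N, so it is probably a light one. I'll put it back and go to B.

```bash
python3 -m handwheel '[{"tx":0,"ty":0,"tz":0.06,"rx":0,"ry":0,"rz":0,"fingers":-0.3},{"tx":0,"ty":0,"tz":0.1,"rx":0,"ry":0,"rz":0,"fingers":-0.3},{"tx":0,"ty":0,"tz":0.125,"rx":0,"ry":0,"rz":0,"fingers":-0.3},{"tx":0,"ty":0,"tz":0.13,"rx":0,"ry":0,"rz":0,"fingers":-0.3},{"tx":0,"ty":0,"tz":0.13,"rx":0,"ry":0,"rz":0,"fingers":-0.3},{"tx":0,"ty":0,"tz":0.13,"rx":0,"ry":0,"rz":0,"fingers":0.5},{"tx":0,"ty":0,"tz":0.13,"rx":0,"ry":0,"rz":0,"fingers":1},{"tx":0,"ty":0,"tz":0.13,"rx":0,"ry":0,"rz":0,"fingers":1},{"tx":0,"ty":0,"tz":0.13,"rx":0,"ry":0,"rz":0,"fingers":1},{"tx":0,"ty":0,"tz":0.13,"rx":0,"ry":0,"rz":0,"fingers":1}]'
python3 -m handwheel '[{"tx":0,"ty":0,"tz":-0.1,"rx":0,"ry":0,"rz":0,"fingers":1},{"tx":0,"ty":0,"tz":-0.25,"rx":0,"ry":0,"rz":0,"fingers":1},{"tx":0,"ty":0,"tz":-0.4,"rx":0,"ry":0,"rz":0,"fingers":1},{"tx":0.2,"ty":0,"tz":-0.4,"rx":0,"ry":0,"rz":0,"fingers":1},{"tx":0.4,"ty":0,"tz":-0.4,"rx":0,"ry":0,"rz":0,"fingers":1},{"tx":0.455,"ty":0,"tz":-0.4,"rx":0,"ry":0,"rz":0,"fingers":1},{"tx":0.455,"ty":0,"tz":-0.4,"rx":0,"ry":0,"rz":0,"fingers":1},{"tx":0.455,"ty":0,"tz":-0.4,"rx":0,"ry":0,"rz":0,"fingers":1},{"tx":0.455,"ty":0,"tz":-0.4,"rx":0,"ry":0,"rz":0,"fingers":1}]'
python3 - <<'E'
from h import *
f=[]
for k in range(3):
    s=state();i=get_image("wrist");f.append(s["contact_force"])
print(np.mean(f,0))
cv2.imwrite("pics/w5.png",i["color"]);np.savez("w5.npz",tcp=s["tcp_pos"],rot=s["tool_rot"],**i)
E
```

```text
clock: 4.9
tcp_pos: [576.3, 150.0, 65.3]
tool_rot: [150.0, -0.0, 90.0]
contact_force: [0.0, -0.5, 0.3]
finger_gap: 85.6
gripper_force: 0.0
clock: 5.8
tcp_pos: [535.9, 240.0, 134.1]
tool_rot: [150.0, 0.0, 89.9]
contact_force: [0.2, -0.6, -0.1]
finger_gap: 85.5
gripper_force: 0.0
[ 0.07256799 -0.34415935 -0.50989893]
```

View pics/w5.png

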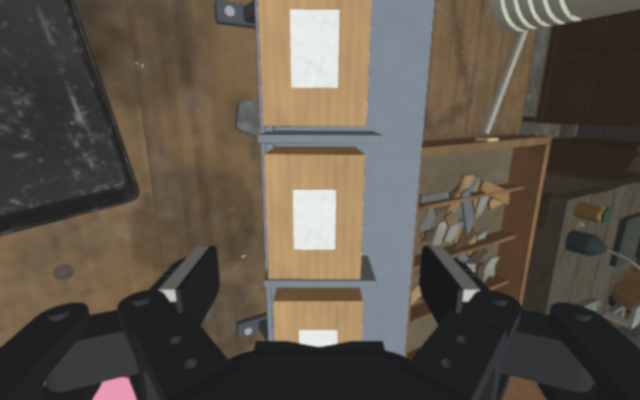

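B's lid is centred at (315,218) relative to the fingers, the same as A was. A is back in line, seen at the bottom. Descending on B.

```bash
python3 -m handwheel '[{"tx":0,"ty":0,"tz":0.15,"rx":0,"ry":0,"rz":0,"fingers":1},{"tx":0,"ty":0,"tz":0.28,"rx":0,"ry":0,"rz":0,"fingers":1},{"tx":0,"ty":0,"tz":0.36,"rx":0,"ry":0,"rz":0,"fingers":1},{"tx":0,"ty":0,"tz":0.4,"rx":0,"ry":0,"rz":0,"fingers":1},{"tx":0,"ty":0,"tz":0.4,"rx":0,"ry":0,"rz":0,"fingers":1},{"tx":0,"ty":0,"tz":0.4,"rx":0,"ry":0,"rz":0,"fingers":1},{"tx":0,"ty":0,"tz":0.4,"rx":0,"ry":0,"rz":0,"fingers":0},{"tx":0,"ty":0,"tz":0.4,"rx":0,"ry":0,"rz":0,"fingers":-0.3},{"tx":0,"ty":0,"tz":0.4,"rx":0,"ry":0,"rz":0,"fingers":-0.3},{"tx":0,"ty":0,"tz":0.4,"rx":0,"ry":0,"rz":0,"fingers":-0.3},{"tx":0,"ty":0,"tz":0.4,"rx":0,"ry":0,"rz":0,"fingers":-0.3},{"tx":0,"ty":0,"tz":0.4,"rx":0,"ry":0,"rz":0,"fingers":-0.3}]' 50
python3 -m handwheel '[{"tx":0,"ty":0,"tz":-0.03,"rx":0,"ry":0,"rz":0,"fingers":-0.3},{"tx":0,"ty":0,"tz":-0.08,"rx":0,"ry":0,"rz":0,"fingers":-0.3},{"tx":0,"ty":0,"tz":-0.13,"rx":0,"ry":0,"rz":0,"fingers":-0.3},{"tx":0,"ty":0,"tz":-0.13,"rx":0,"ry":0,"rz":0,"fingers":-0.3},{"tx":0,"ty":0,"tz":-0.13,"rx":0,"ry":0,"rz":0,"fingers":-0.3},{"tx":0,"ty":0,"tz":-0.13,"rx":0,"ry":0,"rz":0,"fingers":-0.3},{"tx":0,"ty":0,"tz":-0.13,"rx":0,"ry":0,"rz":0,"fingers":-0.3}]'
python3 - <<'E'
from h import *
f=[]
for k in range(6):
    get_image("side");f.append(state()["contact_force"])
print(np.mean(f,0),np.std(f,0))
E
```

```text
clock: 7.15
tcp_pos: [575.8, 241.1, 66.1]
tool_rot: [150.0, 0.0, 90.0]
contact_force: [-6.1, -0.9, 6.3]
finger_gap: 54.7
gripper_force: 53.4
clock: 7.85
tcp_pos: [563.0, 240.8, 87.5]
tool_rot: [150.0, 0.0, 90.0]
contact_force: [-0.1, 0.2, -1.2]
finger_gap: 54.8
gripper_force: 52.9
[ 0.00734259 -0.1820397  -1.41805553] [0.20036613 0.27400635 0.13255043]
```

B is light too, at about 1.4 N. I'll put it back and lift C.

```bash
python3 -m handwheel '[{"tx":0,"ty":0,"tz":0.06,"rx":0,"ry":0,"rz":0,"fingers":-0.3},{"tx":0,"ty":0,"tz":0.1,"rx":0,"ry":0,"rz":0,"fingers":-0.3},{"tx":0,"ty":0,"tz":0.125,"rx":0,"ry":0,"rz":0,"fingers":-0.3},{"tx":0,"ty":0,"tz":0.13,"rx":0,"ry":0,"rz":0,"fingers":-0.3},{"tx":0,"ty":0,"tz":0.13,"rx":0,"ry":0,"rz":0,"fingers":-0.3},{"tx":0,"ty":0,"tz":0.13,"rx":0,"ry":0,"rz":0,"fingers":0.5},{"tx":0,"ty":0,"tz":0.13,"rx":0,"ry":0,"rz":0,"fingers":1},{"tx":0,"ty":0,"tz":0.13,"rx":0,"ry":0,"rz":0,"fingers":1},{"tx":0,"ty":0,"tz":0.13,"rx":0,"ry":0,"rz":0,"fingers":1},{"tx":0,"ty":0,"tz":0.13,"rx":0,"ry":0,"rz":0,"fingers":1}]'
python3 -m handwheel '[{"tx":0,"ty":0,"tz":-0.1,"rx":0,"ry":0,"rz":0,"fingers":1},{"tx":0,"ty":0,"tz":-0.25,"rx":0,"ry":0,"rz":0,"fingers":1},{"tx":0,"ty":0,"tz":-0.4,"rx":0,"ry":0,"rz":0,"fingers":1},{"tx":0.2,"ty":0,"tz":-0.4,"rx":0,"ry":0,"rz":0,"fingers":1},{"tx":0.4,"ty":0,"tz":-0.4,"rx":0,"ry":0,"rz":0,"fingers":1},{"tx":0.455,"ty":0,"tz":-0.4,"rx":0,"ry":0,"rz":0,"fingers":1},{"tx":0.455,"ty":0,"tz":-0.4,"rx":0,"ry":0,"rz":0,"fingers":1},{"tx":0.455,"ty":0,"tz":-0.4,"rx":0,"ry":0,"rz":0,"fingers":1},{"tx":0.455,"ty":0,"tz":-0.4,"rx":0,"ry":0,"rz":0,"fingers":1}]'
python3 - <<'E'
from h import *
s=state();i=get_image("wrist")
cv2.imwrite("pics/w6.png",i["color"]);np.savez("w6.npz",tcp=s["tcp_pos"],rot=s["tool_rot"],**i)
E
```

```text
clock: 9.15
tcp_pos: [576.3, 240.9, 65.2]
tool_rot: [150.0, 0.0, 90.0]
contact_force: [-0.0, 0.4, 0.6]
finger_gap: 85.4
gripper_force: 0.0
clock: 10.05
tcp_pos: [535.8, 330.5, 133.7]
tool_rot: [150.1, 0.1, 89.9]
contact_force: [0.0, -0.6, 0.5]
finger_gap: 85.2
gripper_force: 0.0
```

View pics/w6.png

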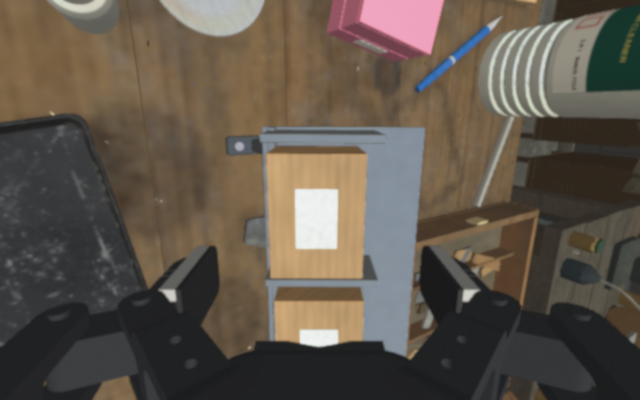

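C's lid is at (317,216), aligned like the others, and B is back in place below it. Grasping C.

```bash
python3 -m handwheel '[{"tx":0,"ty":0,"tz":0.15,"rx":0,"ry":0,"rz":0,"fingers":1},{"tx":0,"ty":0,"tz":0.28,"rx":0,"ry":0,"rz":0,"fingers":1},{"tx":0,"ty":0,"tz":0.36,"rx":0,"ry":0,"rz":0,"fingers":1},{"tx":0,"ty":0,"tz":0.4,"rx":0,"ry":0,"rz":0,"fingers":1},{"tx":0,"ty":0,"tz":0.4,"rx":0,"ry":0,"rz":0,"fingers":1},{"tx":0,"ty":0,"tz":0.4,"rx":0,"ry":0,"rz":0,"fingers":1},{"tx":0,"ty":0,"tz":0.4,"rx":0,"ry":0,"rz":0,"fingers":0},{"tx":0,"ty":0,"tz":0.4,"rx":0,"ry":0,"rz":0,"fingers":-0.3},{"tx":0,"ty":0,"tz":0.4,"rx":0,"ry":0,"rz":0,"fingers":-0.3},{"tx":0,"ty":0,"tz":0.4,"rx":0,"ry":0,"rz":0,"fingers":-0.3},{"tx":0,"ty":0,"tz":0.4,"rx":0,"ry":0,"rz":0,"fingers":-0.3},{"tx":0,"ty":0,"tz":0.4,"rx":0,"ry":0,"rz":0,"fingers":-0.3}]' 50
python3 -m handwheel '[{"tx":0,"ty":0,"tz":-0.03,"rx":0,"ry":0,"rz":0,"fingers":-0.3},{"tx":0,"ty":0,"tz":-0.08,"rx":0,"ry":0,"rz":0,"fingers":-0.3},{"tx":0,"ty":0,"tz":-0.13,"rx":0,"ry":0,"rz":0,"fingers":-0.3},{"tx":0,"ty":0,"tz":-0.13,"rx":0,"ry":0,"rz":0,"fingers":-0.3},{"tx":0,"ty":0,"tz":-0.13,"rx":0,"ry":0,"rz":0,"fingers":-0.3},{"tx":0,"ty":0,"tz":-0.13,"rx":0,"ry":0,"rz":0,"fingers":-0.3},{"tx":0,"ty":0,"tz":-0.13,"rx":0,"ry":0,"rz":0,"fingers":-0.3}]'
python3 - <<'E'
from h import *
f=[]
for k in range(6):
    get_image("side");f.append(state()["contact_force"])
print(np.mean(f,0),np.std(f,0))
# tray segmentation in w5, w6, scene0
for n in("scene0","side0","w6","w5"):
    z=np.load(n+".npz");cam=wristcam(n+".npz") if n[0]=="w" else z
    m=cv2.inRange(z["color"],(0,0,0),(75,75,75))
    if n[0]=="w": m[240:]=0;m[:,260:]=0
    m=cv2.morphologyEx(m,cv2.MORPH_OPEN,np.ones((3,3)))
    k,l,st,ce=cv2.connectedComponentsWithStats(m)
    seed=dict(scene0=(322,283),side0=(252,202),w5=(60,150),w6=(40,200))[n]
    lab=l[seed[1]-8:seed[1]+8,seed[0]-8:seed[0]+8].ravel();lab=lab[lab>0]
    if not len(lab):print(n,"none");continue
    q=np.bincount(lab).argmax();print(n,st[q])
    c=cv2.findContours((l==q).astype(np.uint8),0,1)[0];c=max(c,key=cv2.contourArea)
    h=cv2.convexHull(c);a=cv2.approxPolyDP(h,5,True)[:,0]
    for p in a:print(p,onz(cam,p,27).round(1),onz(cam,p,0).round(1))
E
```

```text
clock: 11.3
tcp_pos: [574.7, 332.0, 65.6]
tool_rot: [150.1, 0.0, 90.0]
contact_force: [-5.8, -0.7, 4.1]
finger_gap: 54.3
gripper_force: 55.2
clock: 12.0
tcp_pos: [562.9, 331.7, 87.3]
tool_rot: [150.0, 0.0, 90.0]
contact_force: [-0.4, -0.7, -6.5]
finger_gap: 53.9
gripper_force: 54.7
[-0.17792451 -0.37960883 -6.18029455] [0.34603098 0.72261762 0.35423962]
scene0 [313 273  15  16 105]
[327 274] [408.2 303.   27. ] [424.6 275.3   0. ]
[316 288] [405.1 351.4  27. ] [421.3 326.1   0. ]
[313 281] [421.5 336.7  27. ] [438.5 310.7   0. ]
side0 [226 187  51  33 834]
[226 194] [360.5 373.9  27. ] [373.9 428.3   0. ]
[252 187] [444.9 385.5  27. ] [462.8 440.4   0. ]
[276 204] [466.9 249.3  27. ] [485.9 297.    0. ]
[275 211] [448.6 212.8  27. ] [466.7 258.6   0. ]
[248 219] [369.2 204.7  27. ] [383.1 250.    0. ]
w6 [    0   114   129   126 13257]
[108 136] [458.5 379.2  27. ] [457.6 377.2   0. ]
[128 198] [463.5 341.5  27. ] [463.2 335.    0. ]
[128 239] [460.1 315.2  27. ] [459.5 305.6   0. ]
[  1 239] [403.2 327.2  27. ] [395.9 319.    0. ]
[  0 123] [414.1 387.4  27. ] [408.  386.3   0. ]
[ 74 114] [444.7 391.6  27. ] [442.2 391.    0. ]
w5 [    0     0   139   235 24072]
[85  0] [459.1 358.5  27. ] [458.3 364.6   0. ]
[98  6] [464.4 356.4  27. ] [464.2 362.3   0. ]
[138 194] [469.5 252.7  27. ] [469.9 246.5   0. ]
[  0 234] [403.6 239.4  27. ] [396.3 231.6   0. ]
[0 0] [425.4 353.4  27. ] [420.7 359.    0. ]
```

C weighs about 6.2 N against 1.8 and 1.4, so C is the full one. I'll lift it clear and bring the tool upright.

```bash
python3 -m handwheel '[{"tx":0,"ty":0,"tz":-0.1,"rx":0,"ry":0,"rz":0,"fingers":-0.3},{"tx":0,"ty":0,"tz":-0.25,"rx":0,"ry":0,"rz":0,"fingers":-0.3},{"tx":0,"ty":0,"tz":-0.4,"rx":0,"ry":0,"rz":0,"fingers":-0.3},{"tx":0,"ty":-0.05,"tz":-0.55,"rx":0,"ry":0,"rz":0,"fingers":-0.3},{"tx":-0.03,"ty":-0.12,"tz":-0.7,"rx":0.06,"ry":0,"rz":0,"fingers":-0.3},{"tx":-0.06,"ty":-0.2,"tz":-0.795,"rx":0.12,"ry":0,"rz":0,"fingers":-0.3},{"tx":-0.08,"ty":-0.25,"tz":-0.795,"rx":0.18,"ry":0,"rz":0,"fingers":-0.3},{"tx":-0.08,"ty":-0.25,"tz":-0.795,"rx":0.24,"ry":0,"rz":0,"fingers":-0.3},{"tx":-0.08,"ty":-0.25,"tz":-0.795,"rx":0.262,"ry":0,"rz":0,"fingers":-0.3},{"tx":-0.08,"ty":-0.25,"tz":-0.795,"rx":0.262,"ry":0,"rz":0,"fingers":-0.3},{"tx":-0.08,"ty":-0.25,"tz":-0.795,"rx":0.262,"ry":0,"rz":0,"fingers":-0.3}]'
python3 -c "
from h import *
s=state();print(s['tcp_pos'],s['tool_rot'],s['joint_pos'])"
```

```text
clock: 13.4
tcp_pos: [440.6, 315.8, 200.3]
tool_rot: [179.9, 0.0, 90.0]
contact_force: [-0.5, 0.4, -6.1]
finger_gap: 54.2
gripper_force: 56.3
[440.57068648 315.77772135 200.27168689] [1.79931490e+02 2.21458056e-02 8.99866689e+01] [ 2.65103498e+01  9.40765024e+00  9.49823750e+01 -5.20539373e-02
  7.55585710e+01  2.65366268e+01]
```

```bash
python3 -m handwheel '[{"tx":0,"ty":-0.05,"tz":0,"rx":0,"ry":0,"rz":-0.075,"fingers":-0.3},{"tx":0,"ty":-0.1,"tz":0,"rx":0,"ry":0,"rz":-0.15,"fingers":-0.3},{"tx":0,"ty":-0.14,"tz":0,"rx":0,"ry":0,"rz":-0.225,"fingers":-0.3},{"tx":0,"ty":-0.14,"tz":0,"rx":0,"ry":0,"rz":-0.3,"fingers":-0.3},{"tx":0,"ty":-0.14,"tz":0,"rx":0,"ry":0,"rz":-0.375,"fingers":-0.3},{"tx":0,"ty":-0.14,"tz":0,"rx":0,"ry":0,"rz":-0.45,"fingers":-0.3},{"tx":0,"ty":-0.14,"tz":0,"rx":0,"ry":0,"rz":-0.525,"fingers":-0.3},{"tx":0,"ty":-0.14,"tz":0,"rx":0,"ry":0,"rz":-0.6,"fingers":-0.3},{"tx":0,"ty":-0.14,"tz":0,"rx":0,"ry":0,"rz":-0.675,"fingers":-0.3},{"tx":0,"ty":-0.14,"tz":0,"rx":0,"ry":0,"rz":-0.75,"fingers":-0.3},{"tx":0,"ty":-0.14,"tz":0,"rx":0,"ry":0,"rz":-0.825,"fingers":-0.3},{"tx":0,"ty":-0.14,"tz":0,"rx":0,"ry":0,"rz":-0.877,"fingers":-0.3}]'
python3 -m handwheel '[{"tx":0,"ty":0,"tz":0,"rx":0,"ry":0,"rz":0,"fingers":-0.3},{"tx":0,"ty":0,"tz":0,"rx":0,"ry":0,"rz":0,"fingers":-0.3}]'
python3 - <<'E'
from h import *
s=state();i=get_image("wrist");np.savez("w7.npz",tcp=s["tcp_pos"],rot=s["tool_rot"],**i)
print(s["tcp_pos"],s["tool_rot"],s["joint_pos"])
w=wristcam("w7.npz");im=i["color"].copy()
# overlay: guessed outer rim
a=np.radians(100.5);ex=np.array([np.cos(a),np.sin(a),0]);ey=np.array([-ex[1],ex[0],0])
P=np.array([np.array([413,316,27])+sx*73*ex+sy*47*ey for sx,sy in((1,1),(1,-1),(-1,-1),(-1,1))])
px=cv2.projectPoints(P,cv2.Rodrigues(w["R"])[0],w["t"],w["K"],w["distortion"])[0][:,0];print(px.round(0))
cv2.polylines(im,[px.round().astype(np.int32)],True,(0,255,0),1)
S=np.vstack([cv2.resize(get_image("scene")["color"][180:330,200:400],None,fx=1.6,fy=1.6)])
c=np.zeros((400,800,3),np.uint8);c[:]=0
big=np.zeros((600,640,3),np.uint8);big[:400]=im;big[400:600,:267]=cv2.resize(S,(267,200));cv2.imwrite("pics/w7.png",big)
E
```

```text
clock: 14.6
tcp_pos: [411.4, 316.1, 200.4]
tool_rot: [-180.0, 0.1, -169.1]
contact_force: [0.0, 0.7, -6.5]
finger_gap: 54.7
gripper_force: 56.4
clock: 14.8
tcp_pos: [411.7, 316.1, 200.5]
tool_rot: [-180.0, 0.0, -169.6]
contact_force: [-0.6, -0.0, -5.9]
finger_gap: 54.2
gripper_force: 56.4
[411.73026215 316.08837799 200.50155873] [-1.79990232e+02  3.39815749e-02 -1.69580089e+02] [ 2.79666117e+01  6.62842151e+00  9.81164572e+01 -2.02275092e-02
  7.52256667e+01 -7.24481436e+01]
[[397. 126.]
 [391. 222.]
 [246. 222.]
 [240. 126.]]
```

View pics/w7.png

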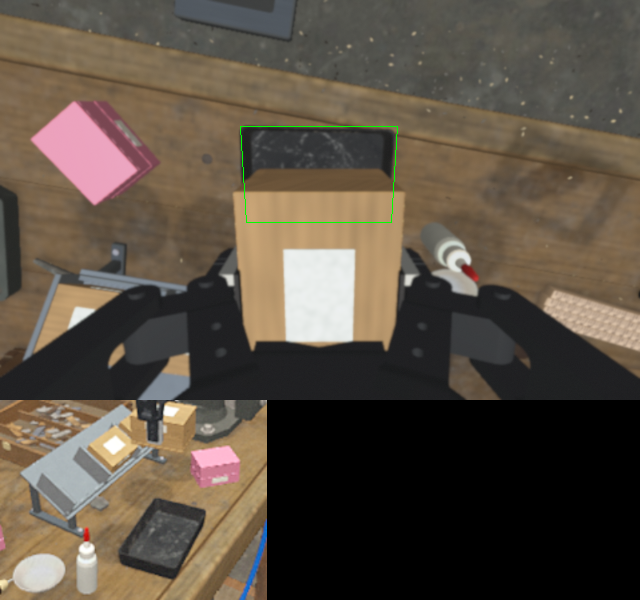

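The overlaid tray outline (green) sits on the real rim within a couple of px, with the carton gripped level over it. The inset shows A and B flat in their bays and C's bay empty. I'll refine numerically.

```bash
python3 - <<'E'
from h import *
z=np.load("w7.npz");g=cv2.cvtColor(z["color"],cv2.COLOR_BGR2GRAY).astype(int);w=wristcam("w7.npz")
for c in(265,290,320,350,375):
    p=g[110:150,c];k=110+np.argmin(np.diff(p[:30]));print("top",c,k,onz(w,(c,k+.5),27).round(1))
for r in(140,150,160):
    L=225+np.argmin(np.diff(g[r,225:255]));Rr=385+np.argmax(np.diff(g[r,385:415]));print("row",r,L,Rr,onz(w,(L+.5,r),27).round(1),onz(w,(Rr+.5,r),27).round(1))
print(g[150,230:262],g[150,384:412],g[118:140,320])
a=np.radians(100.5);ex=np.array([np.cos(a),np.sin(a)]);ey=np.array([-ex[1],ex[0]])
# carton y in grasp: C lid edges from w6
w6=wristcam("w6.npz");n=np.array([-.5,0,.866]);x0=np.array([557.6,330,94])
G=cv2.cvtColor(np.load("w6.npz")["color"],cv2.COLOR_BGR2GRAY).astype(int)
print(G[140:165,320],G[268:290,320])
for p in((317,219),(317,153),(317,278)):
    c,v=ray(w6,p);print("C",(c+v*((x0-c)@n)/(v@n)).round(1))
E
```

```text
top 265 125 [375.  258.7  27. ]
top 290 126 [371.7 281.6  27. ]
top 320 126 [366.6 309.   27. ]
top 350 125 [360.7 336.2  27. ]
top 375 128 [359.2 359.7  27. ]
row 140 239 394 [392.6 237.   27. ] [366.2 380.   27. ]
row 150 240 393 [401.7 239.   27. ] [375.5 381.3  27. ]
row 160 240 392 [411.2 240.2  27. ] [384.9 382.7  27. ]
[ 99  99 100 101 102 104 105 107 104  96  77  57  44  37  34  35  33  33
  33  36  40  48  56  64  66  64  60  57  56  57  57  56] [ 36  33  33  34  34  32  32  36  44  61  80  93  96  97  98 100 100 102
 102 104 104 103 104 104 107 107 108 108] [ 91  83  74  81 100 111 113 113 103  83  63  48  42  49  59  62  58  55
  53  53  54  54]
[140 138 136 138 135 123 108  94  87  85  85  85  88 107 138 154 159 159
 159 158 158 158 158 159 159] [162 162 162 163 163 164 164 164 163 152 126 110 122 136 140 141 140 135
 118  99  87  84]
C [558.6 331.6  94.6]
C [558.6 370.8  94.6]
C [558.5 292.8  94.5]
```

```bash
python3 -m handwheel '[{"tx":-0.006,"ty":-0.009,"tz":0.15,"rx":0,"ry":0,"rz":0,"fingers":-0.3},{"tx":-0.006,"ty":-0.009,"tz":0.35,"rx":0,"ry":0,"rz":0,"fingers":-0.3},{"tx":-0.006,"ty":-0.009,"tz":0.55,"rx":0,"ry":0,"rz":0,"fingers":-0.3},{"tx":-0.006,"ty":-0.009,"tz":0.7,"rx":0,"ry":0,"rz":0,"fingers":-0.3},{"tx":-0.006,"ty":-0.009,"tz":0.78,"rx":0,"ry":0,"rz":0,"fingers":-0.3},{"tx":-0.006,"ty":-0.009,"tz":0.84,"rx":0,"ry":0,"rz":0,"fingers":-0.3},{"tx":-0.006,"ty":-0.009,"tz":0.88,"rx":0,"ry":0,"rz":0,"fingers":-0.3},{"tx":-0.006,"ty":-0.009,"tz":0.9,"rx":0,"ry":0,"rz":0,"fingers":-0.3},{"tx":-0.006,"ty":-0.009,"tz":0.91,"rx":0,"ry":0,"rz":0,"fingers":-0.3},{"tx":-0.006,"ty":-0.009,"tz":0.91,"rx":0,"ry":0,"rz":0,"fingers":-0.3},{"tx":-0.006,"ty":-0.009,"tz":0.91,"rx":0,"ry":0,"rz":0,"fingers":-0.3}]'
python3 -m handwheel '[{"tx":0,"ty":0,"tz":0.01,"rx":0,"ry":0,"rz":0,"fingers":-0.3},{"tx":0,"ty":0,"tz":0.01,"rx":0,"ry":0,"rz":0,"fingers":-0.3},{"tx":0,"ty":0,"tz":0.01,"rx":0,"ry":0,"rz":0,"fingers":-0.3}]'
```

```text
clock: 16.0
tcp_pos: [414.6, 314.8, 19.4]
tool_rot: [180.0, 0.1, -169.5]
contact_force: [-0.5, 0.8, -6.5]
finger_gap: 54.4
gripper_force: 56.1
clock: 16.3
tcp_pos: [413.9, 314.4, 16.6]
tool_rot: [180.0, 0.0, -169.5]
contact_force: [-0.2, -0.2, -6.2]
finger_gap: 54.3
gripper_force: 56.2
```

```bash
python3 -m handwheel '[{"tx":0,"ty":0,"tz":0.007,"rx":0,"ry":0,"rz":0,"fingers":-0.3},{"tx":0,"ty":0,"tz":0.007,"rx":0,"ry":0,"rz":0,"fingers":-0.3},{"tx":0,"ty":0,"tz":0.007,"rx":0,"ry":0,"rz":0,"fingers":-0.3}]'
python3 -m handwheel '[{"tx":0,"ty":0,"tz":0.007,"rx":0,"ry":0,"rz":0,"fingers":-0.3},{"tx":0,"ty":0,"tz":0.007,"rx":0,"ry":0,"rz":0,"fingers":-0.3},{"tx":0,"ty":0,"tz":0.007,"rx":0,"ry":0,"rz":0,"fingers":-0.3}]'
```

```text
clock: 16.6
tcp_pos: [413.7, 314.4, 15.0]
tool_rot: [-180.0, -0.0, -169.5]
contact_force: [0.4, -0.8, -6.8]
finger_gap: 54.6
gripper_force: 56.2
clock: 16.9
tcp_pos: [413.8, 314.4, 13.6]
tool_rot: [-180.0, -0.0, -169.5]
contact_force: [-0.7, 0.1, -6.1]
finger_gap: 54.5
gripper_force: 56.2
```

```bash
python3 -m handwheel '[{"tx":0,"ty":0,"tz":0.008,"rx":0,"ry":0,"rz":0,"fingers":-0.3},{"tx":0,"ty":0,"tz":0.008,"rx":0,"ry":0,"rz":0,"fingers":-0.3},{"tx":0,"ty":0,"tz":0.008,"rx":0,"ry":0,"rz":0,"fingers":-0.3}]'
```

```text
clock: 17.2
tcp_pos: [413.8, 314.4, 12.0]
tool_rot: [-180.0, -0.0, -169.5]
contact_force: [-0.1, -0.5, -5.5]
finger_gap: 54.4
gripper_force: 56.2
```

```bash
python3 -m handwheel '[{"tx":0,"ty":0,"tz":0.007,"rx":0,"ry":0,"rz":0,"fingers":-0.3},{"tx":0,"ty":0,"tz":0.007,"rx":0,"ry":0,"rz":0,"fingers":-0.3},{"tx":0,"ty":0,"tz":0.007,"rx":0,"ry":0,"rz":0,"fingers":-0.3}]'
```

```text
clock: 17.5
tcp_pos: [413.8, 314.4, 10.6]
tool_rot: [-180.0, -0.0, -169.5]
contact_force: [-0.2, -0.1, -6.9]
finger_gap: 54.3
gripper_force: 56.2
```

```bash
python3 -m handwheel '[{"tx":0,"ty":0,"tz":0.007,"rx":0,"ry":0,"rz":0,"fingers":-0.3},{"tx":0,"ty":0,"tz":0.007,"rx":0,"ry":0,"rz":0,"fingers":-0.3},{"tx":0,"ty":0,"tz":0.007,"rx":0,"ry":0,"rz":0,"fingers":-0.3}]'
python3 -m handwheel '[{"tx":0,"ty":0,"tz":0.005,"rx":0,"ry":0,"rz":0,"fingers":-0.3},{"tx":0,"ty":0,"tz":0.005,"rx":0,"ry":0,"rz":0,"fingers":-0.3},{"tx":0,"ty":0,"tz":0.005,"rx":0,"ry":0,"rz":0,"fingers":-0.3}]'
```

```text
clock: 17.8
tcp_pos: [414.1, 314.6, 9.7]
tool_rot: [180.0, 0.0, -169.5]
contact_force: [-0.7, -0.2, -1.2]
finger_gap: 54.4
gripper_force: 56.5
clock: 18.1
tcp_pos: [414.2, 314.6, 9.6]
tool_rot: [-180.0, 0.0, -169.5]
contact_force: [-3.4, -2.1, 5.3]
finger_gap: 54.3
gripper_force: 57.5
```

Contact is made. Release and go straight up.

```bash
python3 -m handwheel '[{"tx":0,"ty":0,"tz":-0.004,"rx":0,"ry":0,"rz":0,"fingers":0.5},{"tx":0,"ty":0,"tz":-0.004,"rx":0,"ry":0,"rz":0,"fingers":0.75},{"tx":0,"ty":0,"tz":-0.004,"rx":0,"ry":0,"rz":0,"fingers":0.75},{"tx":0,"ty":0,"tz":-0.004,"rx":0,"ry":0,"rz":0,"fingers":0.75},{"tx":0,"ty":0,"tz":-0.004,"rx":0,"ry":0,"rz":0,"fingers":0.75},{"tx":0,"ty":0,"tz":-0.1,"rx":0,"ry":0,"rz":0,"fingers":0.75},{"tx":0,"ty":0,"tz":-0.25,"rx":0,"ry":0,"rz":0,"fingers":0.75},{"tx":0,"ty":0,"tz":-0.45,"rx":0,"ry":0,"rz":0,"fingers":0.75},{"tx":0,"ty":0,"tz":-0.7,"rx":0,"ry":0,"rz":0,"fingers":0.75},{"tx":0,"ty":0,"tz":-0.9,"rx":0,"ry":0,"rz":0,"fingers":0.75},{"tx":0,"ty":0,"tz":-0.9,"rx":0,"ry":0,"rz":0,"fingers":0.75},{"tx":0,"ty":0,"tz":-0.9,"rx":0,"ry":0,"rz":0,"fingers":0.75}]'
python3 - <<'E'
from h import *
cam={}
for n in("scene","side","wrist"):
    s=state();i=get_image(n);cv2.imwrite(f"pics/{n}9.png",i["color"]);np.savez(f"{n}9.npz",tcp=s["tcp_pos"],rot=s["tool_rot"],**i)
    c=wristcam("wrist9.npz") if n=="wrist" else i;cam[n]=c
    m=cv2.inRange(i["color"],(185,190,190),(255,255,255))
    k,l,st,ce=cv2.connectedComponentsWithStats(m)
    exp=cv2.projectPoints(np.array([[413.5,314.5,47],[557,242,94],[557,150,94]],float),cv2.Rodrigues(np.array(c["R"]))[0],np.array(c["t"]),np.array(c["K"]),np.array(c["distortion"]))[0][:,0]
    for e in exp:
        j=1+np.argmin(np.linalg.norm(ce[1:]-e,axis=1)) if k>1 else 0
        print(n,"expected",e.round(1),"blob",ce[j].round(1),st[j][2:])
    if n=="wrist":
        ys,xs=np.where(l==1+np.argmin(np.linalg.norm(ce[1:]-exp[0],axis=1)));r=cv2.minAreaRect(np.c_[xs,ys].astype(np.float32));print(r)
        for p in cv2.boxPoints(r):print(onz(c,p,47).round(1))
E
```

```text
clock: 19.3
tcp_pos: [414.6, 314.9, 189.7]
tool_rot: [179.9, 0.2, -169.5]
contact_force: [-0.0, 0.5, -0.5]
finger_gap: 74.7
gripper_force: 0.0
scene expected [321.9 268.7] blob [321.7 269. ] [ 20  11 154]
scene expected [284.8 214.5] blob [285.1 213.3] [ 17  14 135]
scene expected [306.8 197.7] blob [305. 201.] [3 3 7]
side expected [249.6 192.3] blob [249.9 191.5] [15  6 61]
side expected [305.8 177.3] blob [305.6 175.4] [12 10 74]
side expected [321.5 190. ] blob [321.2 187.7] [13 11 86]
wrist expected [319.3 184. ] blob [319.6 185.3] [  30   42 1204]
wrist expected [201.3 347.4] blob [192.5 287.4] [12 11 88]
wrist expected [ 87.1 330.5] blob [192.5 287.4] [12 11 88]
((319.5, 185.5), (41.0, 29.0), 90.0)
[399.4 299.4  47. ]
[394.9 323.8  47. ]
[430.8 330.9  47. ]
[435.5 305.7  47. ]
```

```bash
python3 - <<'E'
import cv2,numpy as np
for n,B in(("scene",dict(A=(293,182,322,215),B=(268,198,303,234),glue=(255,272,275,328),dish=(205,292,250,330),traycorner=(288,286,330,314))),("side",dict(A=(303,174,338,208),B=(292,164,318,190),C0=(280,154,303,176),traynear=(238,205,278,222)))):
    a=cv2.imread(f"pics/{n}0.png",0);b=cv2.imread(f"pics/{n}9.png",0)
    for k,(x0,y0,x1,y1) in B.items():
        t=a[y0:y1,x0:x1];r=cv2.matchTemplate(b[y0-6:y1+6,x0-6:x1+6],t,cv2.TM_CCOEFF_NORMED)
        p=np.unravel_index(r.argmax(),r.shape);print(n,k,"shift",p[1]-6,p[0]-6,round(float(r.max()),3))
E
```

```text
scene A shift -6 3 0.15
scene B shift 0 0 0.797
scene glue shift 0 0 0.963
scene dish shift 0 0 0.999
scene traycorner shift 0 0 0.807
side A shift 0 0 0.968
side B shift 0 0 0.668
side C0 shift 6 6 0.361
side traynear shift 0 0 0.905
```

```bash
python3 -c "
from bench import *
print(job_done())"
```

```text
the job is handed in; nothing more can be done
None
```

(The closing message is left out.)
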